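# Close a dowelled oak bracket and hold it in the spring press

## Robot

A 6-joint arm with a two-finger parallel gripper is mounted at the origin on the work surface. World frame = base frame: x ahead of the robot, y to its left, z up, the work surface at z = 0. Lengths are in m, angles in rad, forces in N, time in s.
With the tool pointing down it reaches from about 0.325 to 0.9 m from the base axis. Payload 6.1 kg.
Tool frame: the origin (TCP) lies midway between the tips of the shut fingers; the grasp point (between the pads) lies 19 mm behind it; z points along the fingers, y is the direction in which the jaws open and shut (so a half turn about z gives the same grasp; the last joint's range is limited). The gripper opens to 85 mm and grips with 20 to 120 N. Pads are 22 mm wide; open, the fingers measure 114 mm over their backs; the gripper's body (76 mm by 85 mm) begins 54 mm behind the grasp point. The pads swing forward as they close: fully open they stand 13 mm farther back than shut.
Start: joints at [1.148, 0.22, 1.526, -0, 1.395, -0.126], TCP at [0.183, 0.598, 0.231] pointing down, gripper open.
Joint ranges: [-2.98, 2.98], [-0.91, 2.08], [0.09, 2.57], [-1.24, 4.39], [0.2, 2.65], [-2.68, 2.68]. Speed limits (rad/s): [2.57, 2.57, 3.01, 3.14, 3.14, 3.14].

## Interface

Orientations are given as [roll, pitch, yaw] about the fixed x, y, z axes, in that order (R = Rz(yaw) Ry(pitch) Rx(roll)).
In Python, from cell import env gives the robot as it stands.
- The arm moves only by the tool drive_tool, never from a script. Its argument "motion" is a list of rows, each a list of 7 numbers: the shift along the tool's x, y, z in m, then the turn, a rotation vector about the tool's x, y, z in units of 8 degrees (1.0 is 8 degrees), then the finger opening in m, from 0 to 0.0854. A call has 1 to 20 rows; each row shifts and turns the commanded pose from where the row before left it, along the tool's axes as they then stand; what a row does not reach is not made up. A row lasts 1/10 s, in which the tool goes at most 50 mm and 8.59 degrees, less where a joint would pass 70% of its speed; a pose out of reach is approached as far as the arm can. A call is refused whole if a number of a shift passes 0.05 or a number of a turn 1, either way. A call with a gripper value outside its range is refused whole. The fingers move at their own pace and stop on an object; "force" is the grip in N (left out, the last holds). Time passes only in rows, so rows that do not move let the fingers close. It gives the time, the measured TCP pose, the force and the opening at its end, in the units of the state.
- env.state(): the state, without advancing time (a new reading comes with each control period).
- env.capture(name): name is "scene" or "top" or "wrist"; returns a dict with "pixels" (480x640x3 uint8, red, green, blue), "camera_matrix" (3x3 intrinsics, pixels), "R" (3x3) and "t" (3): a world point X has camera coordinates R X + t; the wrist camera has in their place "hand_eye" (4x4, takes a point from camera to tool coordinates, whose origin is the TCP and whose axes are the flange's). Camera axes: x right, y down, z forward; pixel columns grow to the right and rows downward; lengths in m; the calibration is good to about 2 mm. A picture is of the moment at which its call begins: read the wrist's pose just before it. There is no depth.
- env.sign_off(): hands the job in, once; it reports no verdict.
Trained networks look in the newest picture that a camera, given by its name, has taken for a name from the list of things; names that differ only in an ending like _2 or _b are one class to them, and where a whole thing is asked for, a point or a joint stands for the part that bears it (a point fixed in the world has none). Each returns a list of dicts, best first, with "confidence" (0 to 1); they miss things now and then, are a little off and sometimes report something else, mostly with a low value. They report only what shows in the picture. A call takes as long as a camera call. They do not tell look-alikes from the thing itself.
- env.trace(label, camera): "mask" (480x640 bool, what is visible of it) and "extent" ([centre column, centre row, width, height] in pixels, round what is visible of it).
The state is a dict: "clock": time; "q": joint angles; "joint_velocities": joint speeds; "joint_efforts": joint torques, N m; "eef_pos": TCP position; "tool_rot": TCP orientation; "wrist_force": force on the tool from outside, world axes, zero at the start; "ft_torque": the same for the moment, N m; "width": opening from 0.0 (shut) to 1.0 (fully open).
Only numpy, scipy, OpenCV 4.12 (cv2) and the standard library are available. Lean on these libraries where they do the work, as an engineer would, in place of code of your own. Each camera call takes 0.05 s, during which the arm holds its last target.

## Task

Fit the loose upper half of the oak bracket onto the two dowels of the lower half in the spring press, dark ends together, so that the joint closes with no gap, then press the pair down until the sprung bed sits on its stops. Keep it pressed there with the gripper: the program finishes while still holding the pair down, without letting go. Leave the mallet, the chisel, the sanding block and the glue bottle where they are.

Things in the scene. Friction and masses are not known exactly. Their poses are not given: they have to be found in the camera images.
- upper_half: Loose upper half: brown oak block 140 x 56 x 32 mm (own x, y, z), lying flat on the bench, right way up, 0.12 to 0.24 kg. Origin: centre of its underside; x along its length towards its near-black walnut end (last 25 mm), z up. Vertical through holes on its centre line: 18 mm at x = +25 mm, 12 mm at x = -45 mm. Pinch it across its 56 mm width near mid-length.
- lower_face (a point): Centre of the top face of the lower half (oak, 140 x 56 mm, dark end towards +x, z up), fixed on the press's sprung bed. 62 mm above the bench with the bed up, 52 mm on the stops. Halves closed: the upper half's origin is at this point and the x axes agree. The bed's plate (160 x 74 mm) lies 24 mm below; the plywood base under it (210 x 120 mm) is screwed down.
- thick_dowel_tip (a point): Centre of the top of the thick dowel, 16 mm in diameter, standing 28 mm above the lower face at x = +25 mm; its top 8 mm taper to 8 mm in diameter. It enters the 18 mm hole.
- thin_dowel_tip (a point): Centre of the top of the thin dowel, 10 mm in diameter, standing 21 mm above the lower face at x = -45 mm; its top 6 mm taper to 4 mm in diameter. It enters the 12 mm hole.
- bed (a joint): Travel of the sprung bed in m: 0 up, growing as it is pressed straight down, 0.010 on its solid stops. It carries the upper half's weight without sinking; then it starts to sink at about 2 to 3 N of added push, gains 0.7 N per mm and meets the stops at about 9 to 10 N. It springs up when let go.
- mallet: Mallet with a wooden handle and a yellow and red head, 280 mm long, 44 mm high, lying on the bench. Origin near its middle, under the handle. Leave it alone.
- chisel: Chisel with a wooden handle, 250 mm long, 28 mm high, lying on the bench. Origin under its middle. Leave it alone.
- glue: Standing yellow glue bottle, 56 mm in diameter, 100 mm high. Origin: centre of its underside. Leave it alone.
- sanding_block: Cork sanding block, 110 x 65 x 30 mm, lying on the bench. Origin: centre of its underside. Leave it alone.
Mind the look-alikes: they are no part of the job. What is shaped like the upper_half but pink, purple or red is not meant.

How it is judged:
At the end, for the whole second after the job is handed in: The upper half sits on both dowels of the lower half, closed to within 2 mm, centred within 4 mm and level, and the gripper still touches it and presses the pair so that the bed is within 1.5 mm of its 10 mm stop, with more than 5 N between the halves, at rest, through the last second (horizontal distance between upper_half and lower_face below 0.004 m and z of upper_half in the frame of lower_face between -0.003 and 0.002 m and angle between the x axis of upper_half and the x axis of lower_face, either way round below 0.06 rad and angle between upper_half's own z axis and vertical below 0.04 rad and value of joint bed above 0.0085 m and contact force between upper_half and bed above 5 N and contact force between the fingers and upper_half above 2 N and linear speed of upper_half below 0.02 m/s); the arm keeps its last pose, push and grip.
It fails at once if the mallet is pushed away (distance of mallet from where it was at the start of the episode above 0.03 m).
It fails at once if the chisel is pushed away (distance of chisel from where it was at the start of the episode above 0.03 m).
It fails at once if the glue is pushed away (distance of glue from where it was at the start of the episode above 0.03 m).
It fails at once if the sanding block is pushed away (distance of sanding_block from where it was at the start of the episode above 0.03 m).
It also fails if it takes over 45 s, if anything falls off the work surface, if the arm or the gripper's body presses on something with over 40 N, if the wrist force passes 120 N, or if a joint passes its speed limit or range.

## Working session

There is one attempt and no reset: what is moved stays moved. The work goes in short steps, Python scripts to look and compute and a tool call to move; the robot and the scene stay as the last step left them, time stands still between calls to the robot, and variables do not carry over. Pictures are saved under pics/ and viewed, and the job is handed in when it is done.

Besides the shell and the picture viewer there is one more tool, called as a command line: name --pt "numbers of a row" for each row, then --argument value for the rest. drive_tool: Moves the arm, as the interface text tells. Its arguments: {"type":"object","properties":{"motion":{"type":"array","items":{"type":"array","items":{"type":"number"}}},"force":{"type":"number"}},"required":["motion"]}

```bash
mkdir -p pics; ls
python3 - <<'E'
from cell import env
import cv2,numpy as np
s=env.state()
print({k:np.round(v,4).tolist() for k,v in s.items()})
for n in ["scene","top","wrist"]:
    c=env.capture(n); cv2.imwrite(f"pics/{n}0.png",c["pixels"][:,:,::-1])
    np.savez(f"pics/{n}0.npz",**c)
    print(n,{k:np.round(v,4).tolist() for k,v in c.items() if k!="pixels"})
E
```

```text
pics
{'clock': 0.0, 'q': [1.1479, 0.2213, 1.5276, 0.0, 1.3947, -0.1261], 'joint_velocities': [-0.0015, -0.0001, 0.0006, -0.0004, -0.0001, -0.0004], 'joint_efforts': [-0.0003, -49.6899, -38.9394, -0.0003, 0.0111, 0.0001], 'eef_pos': [0.1825, 0.5971, 0.2302], 'tool_rot': [-3.1396, -0.0003, 2.8448], 'wrist_force': [0.137, -0.8493, -0.6444], 'ft_torque': [-0.0051, 0.0061, 0.0274], 'width': 0.9999}
scene {'camera_matrix': [[549.1125, 0.0, 324.7378], [0.0, 549.1125, 242.9193], [0.0, 0.0, 1.0]], 'R': [[0.7239, 0.6897, -0.0149], [0.5968, -0.6369, -0.488], [-0.3461, 0.3443, -0.8727]], 't': [-0.3968, -0.2911, 1.4887]}
top {'camera_matrix': [[573.8865, 0.0, 321.1338], [0.0, 573.8865, 241.181], [0.0, 0.0, 1.0]], 'R': [[0.0068, -0.9998, 0.0161], [-0.996, -0.0082, -0.0886], [0.0887, -0.0155, -0.9959]], 't': [-0.0141, 0.5519, 1.6121]}
wrist {'camera_matrix': [[432.0569, 0.0, 317.963], [0.0, 432.0569, 234.9427], [0.0, 0.0, 1.0]], 'hand_eye': [[0.0001, -0.9628, -0.2703, 0.0695], [1.0, -0.0001, 0.0008, 0.0004], [-0.0008, -0.2703, 0.9628, -0.1421], [0.0, 0.0, 0.0, 1.0]]}
```

View pics/scene0.png

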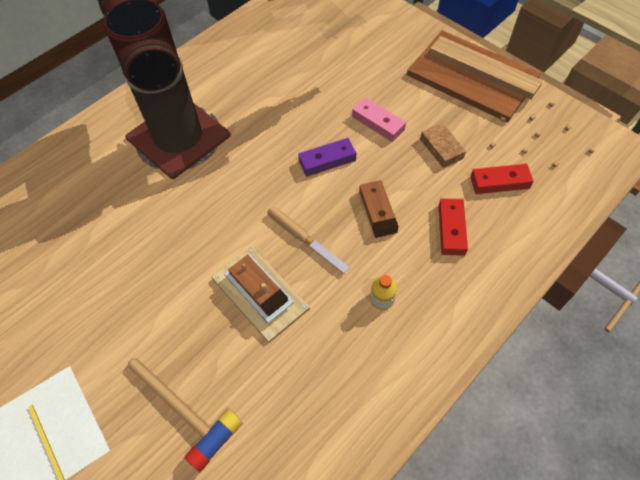

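View pics/top0.png

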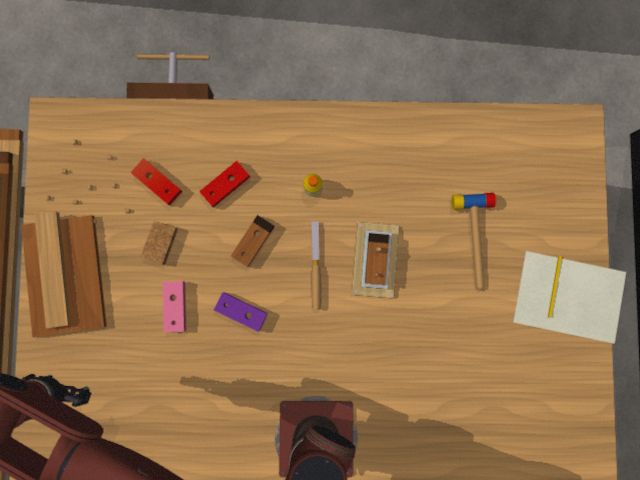

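View pics/wrist0.png

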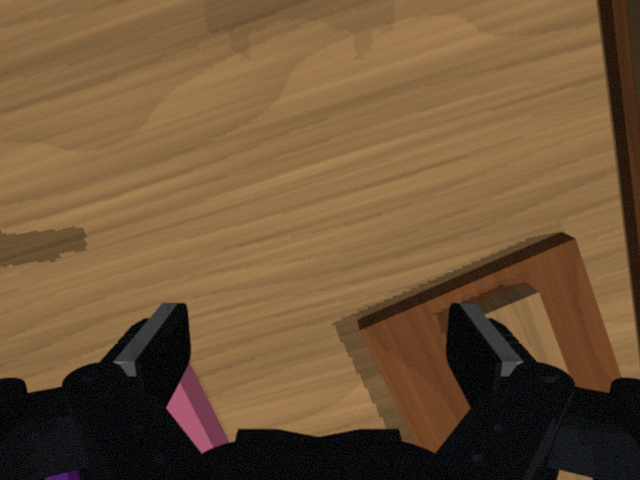

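The only brown oak block with a walnut end that is loose is at top (253,241), scene (378,208). The red ones at top (156,181) and (225,184), the pink at (174,306) and the purple at (240,312) are look-alikes. The brown piece at (377,260) is the lower half in the press. I'll confirm this in a crop and measure it.

```bash
cat > h.py <<'E'
from cell import env
import cv2,numpy as np
from scipy.spatial.transform import Rotation as Ro
from scipy.optimize import least_squares
def save(n,f):
    c=env.capture(n); cv2.imwrite(f"pics/{f}.png",c["pixels"][:,:,::-1]); np.savez(f"pics/{f}.npz",**c); return c
def back(c,uv,z):
    K,R,t=c["camera_matrix"],c["R"],c["t"]
    d=R.T@np.linalg.solve(K,[uv[0],uv[1],1]); o=-R.T@t
    return o+d*(z-o[2])/d[2]
def proj(c,X):
    p=(c["R"]@np.atleast_2d(X).T).T+c["t"]; p=p@c["camera_matrix"].T; return p[:,:2]/p[:,2:]
def wristcam(c,s):
    T=np.eye(4);T[:3,:3]=Ro.from_euler('xyz',s["tool_rot"]).as_matrix();T[:3,3]=s["eef_pos"]
    M=np.linalg.inv(T@c["hand_eye"]); d=dict(c); d["R"]=M[:3,:3]; d["t"]=M[:3,3]; return d
def block(x,y,z,yaw,h=.032,L=.14,W=.056):
    P=np.array([[sx*L/2,sy*W/2,k] for k in(0,h) for sx in(-1,1) for sy in(-1,1)])
    c,s=np.cos(yaw),np.sin(yaw); return P@np.array([[c,s,0],[-s,c,0],[0,0,1]])+[x,y,z]
E
python3 - <<'E'
from h import *
for n in["top","scene"]:
    c=dict(np.load(f"pics/{n}0.npz"))
    for l in["upper_half","lower_face","thick_dowel_tip"]:
        for r in env.trace(l,n): print(n,l,round(r["confidence"],2),np.round(r["extent"],1),r["mask"].sum())
a=dict(np.load("pics/top0.npz"))["pixels"][205:305,215:415,::-1]
cv2.imwrite("pics/crop_t.png",cv2.resize(a,None,fx=4,fy=4,interpolation=cv2.INTER_CUBIC))
a=dict(np.load("pics/scene0.npz"))["pixels"][170:345,200:410,::-1]
cv2.imwrite("pics/crop_s.png",cv2.resize(a,None,fx=3.4,fy=3.4,interpolation=cv2.INTER_CUBIC))
E
```

```text
top upper_half 0.88 [241.6 313.5  51.3  35.4] 990
top upper_half 0.82 [156.7 178.9  43.3  47.3] 949
top upper_half 0.75 [225.9 185.6  50.9  43.1] 1093
top upper_half 0.67 [254.  239.6  39.3  45.2] 1046
top upper_half 0.63 [175.6 307.2  24.1  50.9] 1119
top lower_face 0.84 [375.5 260.4  33.3  58.7] 1489
top thick_dowel_tip 0.65 [375.4 258.6  31.9  58.7] 1481
scene upper_half 0.97 [326.  158.3  58.   38. ] 1339
scene upper_half 0.94 [502.  178.9  65.5  30.9] 1477
scene upper_half 0.92 [377.9 206.5  35.6  55.8] 1307
scene upper_half 0.89 [379.4 118.   55.3  44.6] 1306
scene upper_half 0.61 [453.1 224.7  26.7  59.6] 1486
scene lower_face 0.91 [259.2 290.8  65.9  66.1] 2180
scene thick_dowel_tip 0.75 [261.4 286.1  67.3  65.8] 2211
```

View pics/crop_t.png

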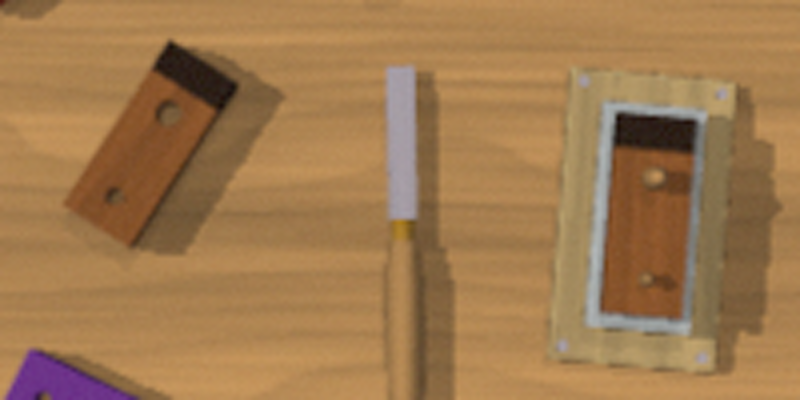

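View pics/crop_s.png

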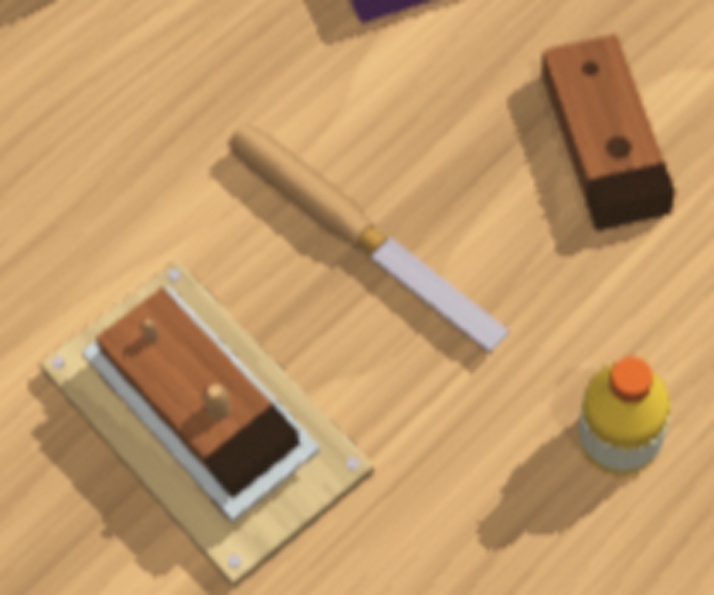

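The crops confirm it. The brown block with the walnut end, at top-crop (150,145) with the dark end up, is the loose upper half. The lower half sits in the press at crop (650,215), with its dark end and thick dowel at the top. Next: rough poses from the corners, then a closer look with the wrist camera.

Run:
```python
from h import *
c=dict(np.load("pics/top0.npz")); s=dict(np.load("pics/scene0.npz"))
ct=lambda p:((p[0]+.5)/4-.5+215,(p[1]+.5)/4-.5+205)
cs=lambda p:((p[0]+.5)/3.4-.5+200,(p[1]+.5)/3.4-.5+170)
def rep(n,P,cam,f,z):
    Q=np.array([back(cam,f(p),z) for p in P]); # order: dark a, dark b, light b, light a
    ctr=Q.mean(0); d=(Q[0]+Q[1]-Q[2]-Q[3])/2
    print(n,ctr.round(4),"yaw",np.arctan2(d[1],d[0]).round(4),"L",np.linalg.norm(d).round(4),"W",np.linalg.norm(Q[0]-Q[1]).round(4))
rep("upT",[(170,41),(238,88),(131,247),(66,204)],c,ct,.032)
rep("loT",[(615,114),(695,118),(685,318),(603,314)],c,ct,.062)
rep("upS",[(592,181),(668,163),(616,36),(544,54)],s,cs,.032)
rep("loS",[(207,459),(272,407),(163,290),(98,340)],s,cs,.062)
for nm,p in[("thick",(654,176)),("thin",(648,279))]: print(nm,back(c,ct(p),.090 if nm=="thick" else .083).round(4))
for nm,p in[("thick",(217,390)),("thin",(148,324))]: print(nm,back(s,cs(p),.090 if nm=="thick" else .083).round(4))
for l in["mallet","chisel","glue","sanding_block"]:
    print(l, [back(c,r["extent"][:2],.02).round(3) for r in env.trace(l,"top")[:1]])
```

```text
upT [0.5508 0.1848 0.032 ] yaw -0.5627 L 0.1361 W 0.059
loT [ 0.5015 -0.1652  0.062 ] yaw -0.0568 L 0.1396 W 0.056
upS [0.5457 0.1894 0.032 ] yaw -0.5357 L 0.1133 W 0.0559
loS [ 0.4937 -0.1673  0.062 ] yaw -0.0792 L 0.1137 W 0.0532
thick [ 0.527  -0.1652  0.09  ]
thin [ 0.4568 -0.1617  0.083 ]
thick [ 0.5298 -0.1679  0.09  ]
thin [ 0.4605 -0.1647  0.083 ]
mallet [array([ 0.558, -0.446,  0.02 ])]
chisel [array([0.477, 0.006, 0.02 ])]
glue [array([0.713, 0.016, 0.02 ])]
sanding_block [array([0.538, 0.445, 0.02 ])]
```

drive_tool --pt "-0.02 -0.012 0 0 0 0 0.085" --pt "-0.035 -0.021 0 0 0 0 0.085" --pt "-0.035 -0.021 0 0 0 0 0.085" --pt "-0.035 -0.021 0 0 0 0 0.085" --pt "-0.035 -0.021 0 0 0 0 0.085" --pt "-0.035 -0.021 0 0 0 0 0.085" --pt "-0.035 -0.021 0 0 0 0 0.085" --pt "-0.035 -0.021 0 0 0 0 0.085" --pt "-0.035 -0.021 0 0 0 0 0.085" --pt "-0.035 -0.021 0 0 0 0 0.085" --pt "-0.035 -0.021 0 0 0 0 0.085" --pt "-0.035 -0.021 0 0 0 0 0.085" --pt "-0.035 -0.021 0 0 0 0 0.085" --pt "-0.035 -0.021 0 0 0 0 0.085" --pt "-0.035 -0.021 0 0 0 0 0.085" --pt "-0.015 -0.009 0 0 0 0.5 0.085" --pt "0 0 0 0 0 0.7 0.085" --pt "0 0 0 0 0 0.7 0.085" --pt "0 0 0 0 0 0 0.085" --pt "0 0 0 0 0 0 0.085"

```text
clock: 2.65
eef_pos: [0.5927, 0.1429, 0.2313]
tool_rot: [-3.142, -0.0, 2.582]
wrist_force: [0.1, 0.4, 0.4]
width: 0.994
```

Run:
```python
from h import *
s=env.state(); print(s["clock"],np.round(s["eef_pos"],4),np.round(s["tool_rot"],4),np.round(s["wrist_force"],2))
c=save("wrist","w1"); np.savez("pics/w1s.npz",eef_pos=s["eef_pos"],tool_rot=s["tool_rot"])
```

```text
2.65 [0.5927 0.1429 0.2313] [-3.1416 -0.      2.5822] [0.05 0.37 0.44]
```

View pics/w1.png

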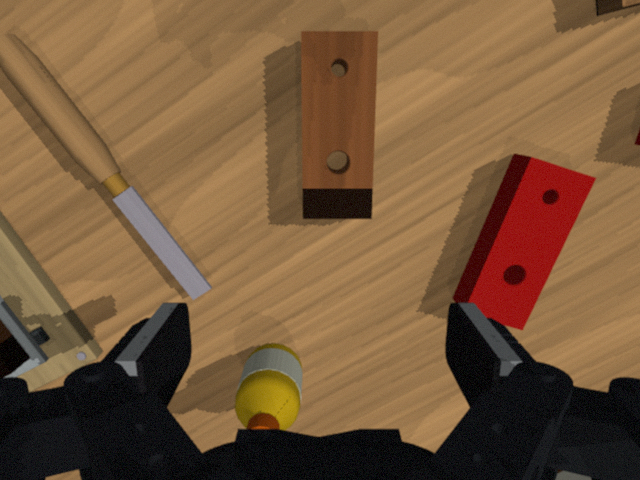

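The wrist view shows the upper half with its light end at the top: light corners (301,31) and (378,31), dark corners (303,218) and (371,218). The glue bottle is at (268,390), a red look-alike at (525,240) and the chisel at left, all clear of the fingers' path.

```bash
cat >> h.py <<'E'
def rep(n,P,cam,z):
    Q=np.array([back(cam,p,z) for p in P]); ctr=Q.mean(0); d=(Q[0]+Q[1]-Q[2]-Q[3])/2
    print(n,ctr.round(4),"yaw",np.arctan2(d[1],d[0]).round(4),"L",np.linalg.norm(d).round(4),"W",np.linalg.norm(Q[0]-Q[1]).round(4),np.linalg.norm(Q[2]-Q[3]).round(4)); return ctr
def delta(s,X,yaw):
    """world target X, tool yaw -> shift in present tool axes, and turn units about tool z"""
    R=Ro.from_euler('xyz',s["tool_rot"]).as_matrix()
    dy=(yaw-s["tool_rot"][2]+np.pi)%(2*np.pi)-np.pi
    print("shift",(R.T@(np.array(X)-s["eef_pos"])).round(4),"turn units",round(-np.degrees(dy)/8,3))
E
python3 - <<'E'
from h import *
s=dict(np.load("pics/w1s.npz")); c=wristcam(dict(np.load("pics/w1.npz")),s)
p=c["pixels"][20:230,280:400,::-1]; cv2.imwrite("pics/crop_w1.png",cv2.resize(p,None,fx=2.8,fy=2.8,interpolation=cv2.INTER_CUBIC))
ctr=rep("up",[(303,218),(371.5,218),(377.5,31),(301,31)],c,.032)
for h,u in[("thick",(338,161)),("thin",(339,69))]: print(h,back(c,u,.032).round(4))
delta(s,[*ctr[:2],.006],2.58)
E
```

```text
up [0.5522 0.187  0.032 ] yaw -0.5577 L 0.1392 W 0.0556 0.0555
thick [0.5724 0.1746 0.032 ]
thin [0.5151 0.2103 0.032 ]
shift [0.0577 0.0159 0.2253] turn units 0.015
```

View pics/crop_w1.png

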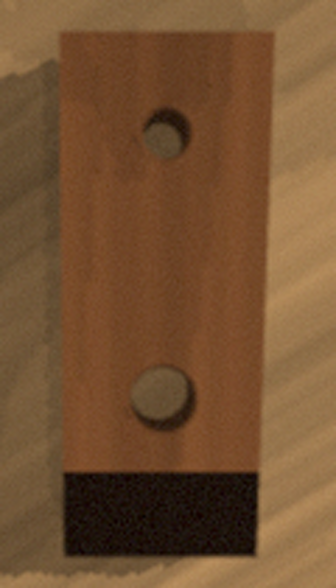

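drive_tool --pt "0.029 0.008 0.02 0 0 0 0.085" --pt "0.029 0.008 0.03 0 0 0 0.085" --pt "0 0 0.04 0 0 0 0.085" --pt "0 0 0.04 0 0 0 0.085" --pt "0 0 0.03 0 0 0 0.085" --pt "0 0 0.025 0 0 0 0.085" --pt "0 0 0.02 0 0 0 0.085" --pt "0 0 0.01 0 0 0 0.085" --pt "0 0 0.01 0 0 0 0.085" --pt "0 0 0 0 0 0 0.085" --pt "0 0 0 0 0 0 0.085" --force 40

```text
clock: 3.8
eef_pos: [0.5528, 0.1875, 0.0071]
tool_rot: [3.141, 0.001, 2.58]
wrist_force: [-0.2, -0.1, -0.1]
width: 0.995
```

Run:
```python
from h import *
s=env.state(); print(s["clock"],np.round(s["eef_pos"],4),np.round(s["tool_rot"],4),np.round(s["wrist_force"],2))
c=save("wrist","w2")
```

```text
3.8 [0.5528 0.1875 0.0071] [3.1408e+00 8.0000e-04 2.5799e+00] [-0.18 -0.14 -0.06]
```

View pics/w2.png

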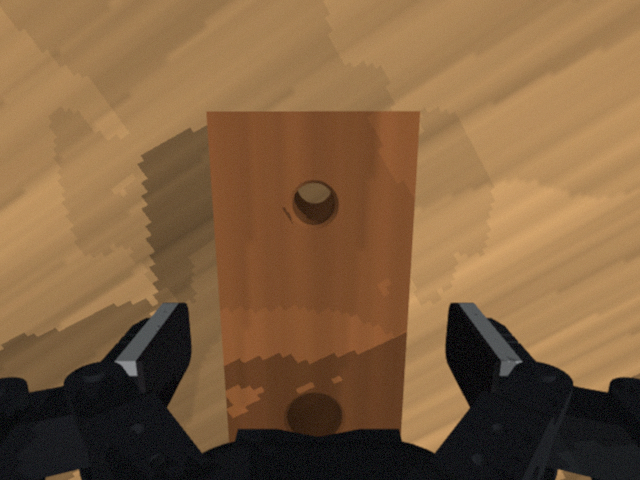

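The block is centred between the fingers (edges about 215 and 412, pads 188 and 447), so I'll close. As pads swing forward on closing, I'm keeping z as it is.

drive_tool --pt "0 0 0 0 0 0 0.05" --pt "0 0 0 0 0 0 0.045" --pt "0 0 0 0 0 0 0.045" --pt "0 0 0 0 0 0 0.045" --pt "0 0 0 0 0 0 0.045" --pt "0 0 0 0 0 0 0.045" --pt "0 0 0 0 0 0 0.045" --force 70

```text
clock: 4.55
eef_pos: [0.5532, 0.1875, 0.0075]
tool_rot: [3.14, 0.002, 2.58]
wrist_force: [0.1, -0.2, 5.8]
width: 0.638
```

drive_tool --pt "0 0 -0.005 0 0 0 0.045" --pt "0 0 -0.015 0 0 0 0.045" --pt "0 0 -0.03 0 0 0 0.045" --pt "0 0 -0.04 0 0 0 0.045" --pt "0 0 -0.05 0 0 0 0.045" --pt "0 0 -0.04 0 0 0 0.045" --pt "0 0 -0.02 0 0 0 0.045" --pt "0 0 0 0 0 0 0.045" --pt "0 0 0 0 0 0 0.045"

```text
clock: 5.45
eef_pos: [0.5517, 0.1873, 0.2061]
tool_rot: [-3.141, -0.0, 2.58]
wrist_force: [0.4, -0.8, -1.6]
width: 0.642
```

Run:
```python
from h import *
s=env.state(); print(s["clock"],np.round(s["eef_pos"],4),np.round(s["tool_rot"],4),np.round(s["wrist_force"],2),s["width"]*.0854)
np.savez("pics/w3s.npz",eef_pos=s["eef_pos"],tool_rot=s["tool_rot"])
c=save("wrist","w3")
t=save("top","t3");
X=np.array([.502,-.164,.062])
delta(s,[*X[:2],.20],3.085)
```

```text
5.45 [0.5517 0.1873 0.2061] [-3.1415e+00 -1.0000e-04  2.5795e+00] [ 0.37 -0.81 -1.63] 0.054819994900491824
shift [-0.1451 -0.3237  0.0061] turn units -3.62
```

View pics/w3.png

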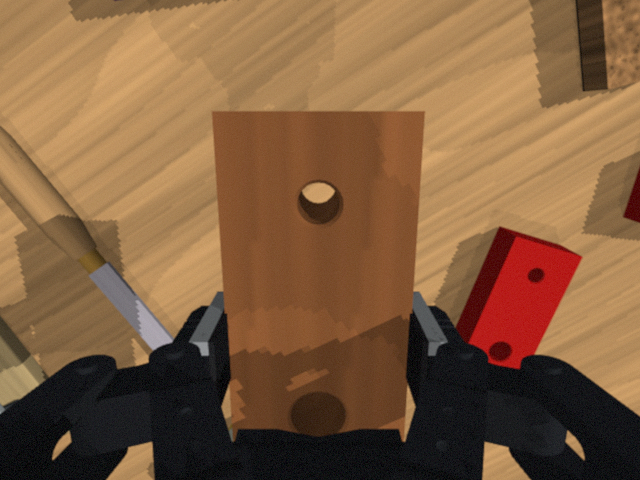

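drive_tool --pt "-0.011 -0.018 -0.01 0 0 0 0.045" --pt "-0.019 -0.031 -0.01 0 0 0 0.045" --pt "-0.019 -0.031 -0.01 0 0 0 0.045" --pt "-0.019 -0.031 -0.01 0 0 0 0.045" --pt "-0.019 -0.031 -0.005 0 0 0 0.045" --pt "-0.019 -0.031 0 0 0 0 0.045" --pt "0 0 0 0 0 -0.6 0.045" --pt "0 0 0 0 0 -0.8 0.045" --pt "0 0 0 0 0 -0.8 0.045" --pt "0 0 0 0 0 -0.8 0.045" --pt "0 0 0 0 0 -0.6 0.045" --pt "0 0 0 0 0 0 0.045" --pt "0 0 0 0 0 0 0.045"

```text
clock: 6.85
eef_pos: [0.5489, -0.0154, 0.2496]
tool_rot: [3.141, -0.003, 3.08]
wrist_force: [-0.0, 0.7, -2.3]
width: 0.643
```

Run:
```python
from h import *
s=env.state(); print(s["clock"],np.round(s["eef_pos"],4),np.round(s["tool_rot"],4),np.round(s["wrist_force"],2))
np.savez("pics/w4s.npz",eef_pos=s["eef_pos"],tool_rot=s["tool_rot"])
c=save("wrist","w4")
```

```text
6.85 [ 0.5489 -0.0154  0.2496] [ 3.1413e+00 -3.0000e-03  3.0798e+00] [-0.02  0.68 -2.3 ]
```

View pics/w4.png

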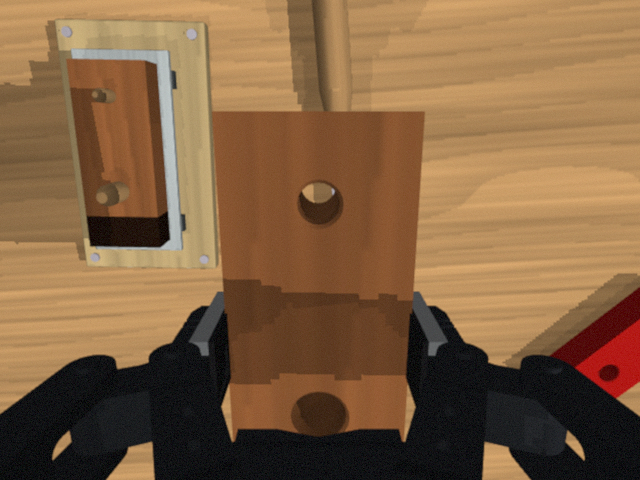

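The press is in view: lower face corners at about (67,58), (151,60), (160,216) and (88,216), with the dark part to row 245 and dowel tips at (99,96) and (106,195). Enlarging the crop for accuracy.

Run:
```python
from h import *
c=dict(np.load("pics/w4.npz"))["pixels"][:,:,::-1]
a=c[40:260,50:220]; cv2.imwrite("pics/crop_w4.png",cv2.resize(a,None,fx=2.7,fy=2.7,interpolation=cv2.INTER_CUBIC))
w3=dict(np.load("pics/w4.npz"))["pixels"][:,:,::-1][95:445,200:440]
cv2.imwrite("pics/crop_w4b.png",cv2.resize(w3,None,fx=1.7,fy=1.7,interpolation=cv2.INTER_CUBIC))
```

```text
(no output)
```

View pics/crop_w4.png

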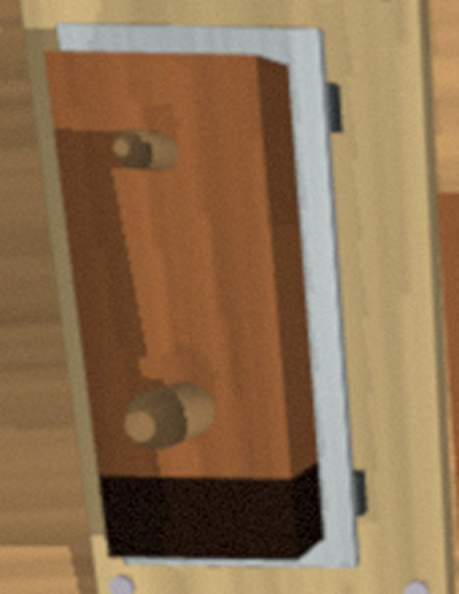

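View pics/crop_w4b.png

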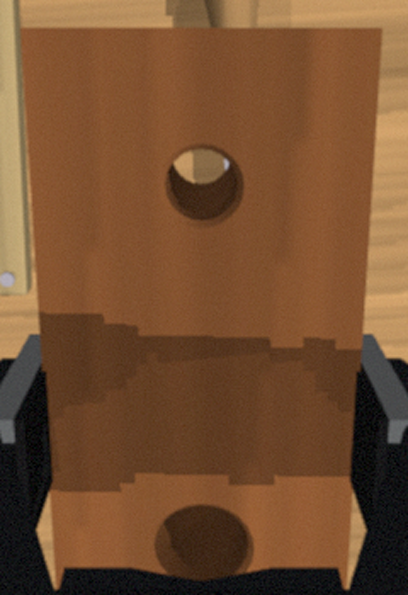

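Run:
```python
from h import *
s=dict(np.load("pics/w4s.npz")); c=wristcam(dict(np.load("pics/w4.npz")),s)
f=lambda p:((p[0]+.5)/2.7-.5+50,(p[1]+.5)/2.7-.5+40)
g=lambda p:((p[0]+.5)/1.7-.5+200,(p[1]+.5)/1.7-.5+95)
rep("lower",[f(p) for p in[(110,556),(298,557),(258,56),(45,52)]],c,.062)
a=back(c,f((144,424)),.090);b=back(c,f((122,149)),.083)
print("tips",a.round(4),b.round(4),np.linalg.norm((a-b)[:2]),"yaw",np.arctan2(*(a-b)[[1,0]]), "origin", (b+(a-b)*45/70)[:2].round(4))
# held block in tool frame; top at tool z -(.032-.0075)
he=dict(np.load("pics/w4.npz"))["hand_eye"];K=c["camera_matrix"]
def tb(uv,z):
    d=he[:3,:3]@np.linalg.solve(K,[*uv,1]);o=he[:3,3];return (o+d*(z-o[2])/d[2])
for nm,p in[("lightL",(20,28)),("lightR",(382,28)),("L2",(45,420)),("R2",(359,395)),("thin",(204,183)),("thick",(203,545))]:
    print(nm,(tb(g(p),-.0245)*1000).round(1))
```

```text
lower [ 0.502  -0.1643  0.062 ] yaw -0.0811 L 0.1385 W 0.0555 0.056
tips [ 0.5264 -0.1655  0.09  ] [ 0.4576 -0.161   0.083 ] 0.06891609050257802 yaw -0.06568792894817489 origin [ 0.5018 -0.1639]
lightL [ 70.  -27.1 -24.5]
lightR [ 70.   28.6 -24.5]
L2 [  2.6 -27.1 -24.5]
R2 [  7.6  28.7 -24.5]
thin [ 45.7   1.2 -24.5]
thick [-23.7   1.1 -24.5]
```

drive_tool --pt "0.003 -0.012 0 0 0 0 0.045" --pt "0.007 -0.028 0 0 0 0 0.045" --pt "0.007 -0.028 0 0 0 0.04 0.045" --pt "0.007 -0.028 0 0 0 0 0.045" --pt "0.007 -0.028 0.02 0 0 0 0.045" --pt "0.006 -0.028 0.025 0 0 0 0.045" --pt "0 0 0.03 0 0 0 0.045" --pt "0 0 0.03 0 0 0 0.045" --pt "0 0 0.02 0 0 0 0.045" --pt "0 0 0.01 0 0 0 0.045" --pt "0 0 0 0 0 0 0.045" --pt "0 0 0 0 0 0 0.045"

```text
clock: 8.1
eef_pos: [0.5037, -0.1654, 0.1173]
tool_rot: [-3.141, 0.001, 3.076]
wrist_force: [0.5, -0.7, -0.7]
width: 0.636
```

Run:
```python
from h import *
s=env.state(); print(s["clock"],np.round(s["eef_pos"],4),np.round(s["tool_rot"],4),np.round(s["wrist_force"],2),np.round(s["ft_torque"],3))
delta(s,[.5025,-.1649,.112],3.074)
c=save("wrist","w5"); t=save("scene","s5")
a=c["pixels"][90:450,200:440,::-1]; b=t["pixels"][200:350,190:340,::-1]
a=cv2.resize(a,None,fx=1.6,fy=1.6); b=cv2.resize(b,(400,400),interpolation=cv2.INTER_CUBIC)
o=np.zeros((600,800,3),np.uint8); o[:a.shape[0],:a.shape[1]]=a; o[:400,390:790]=b
cv2.imwrite("pics/c5.png",o)
```

```text
8.1 [ 0.5037 -0.1654  0.1173] [-3.1410e+00  1.2000e-03  3.0762e+00] [ 0.49 -0.69 -0.72] [ 0.014 -0.061  0.078]
shift [0.0013 0.0005 0.0053] turn units 0.016
```

View pics/c5.png

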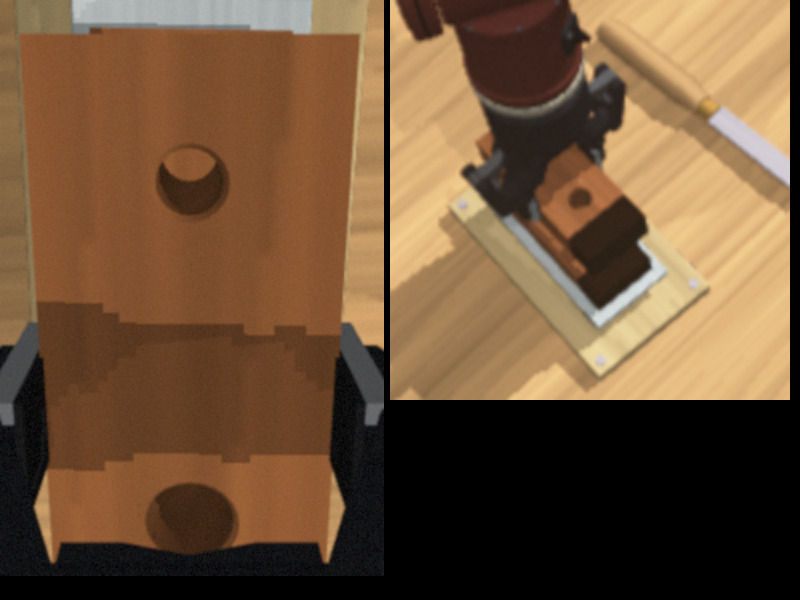

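drive_tool --pt "0.0013 0.0005 0.003 0 0 0 0.045" --pt "0 0 0.008 0 0 0 0.045" --pt "0 0 0.006 0 0 0 0.045" --pt "0 0 0.004 0 0 0 0.045" --pt "0 0 0.004 0 0 0 0.045" --pt "0 0 0.004 0 0 0 0.045" --pt "0 0 0 0 0 0 0.045"

```text
clock: 8.9
eef_pos: [0.5019, -0.1649, 0.0868]
tool_rot: [-3.141, -0.0, 3.076]
wrist_force: [0.7, -3.7, -3.5]
width: 0.635
```

Run:
```python
from h import *
s=env.state(); print(s["clock"],np.round(s["eef_pos"],4),np.round(s["tool_rot"],4),np.round(s["wrist_force"],2),np.round(s["ft_torque"],3))
c=save("wrist","w6"); t=save("scene","s6")
a=c["pixels"][90:450,200:440,::-1]; b=t["pixels"][200:350,190:340,::-1]
a=cv2.resize(a,None,fx=1.6,fy=1.6); b=cv2.resize(b,(400,400),interpolation=cv2.INTER_CUBIC)
o=np.zeros((600,800,3),np.uint8); o[:a.shape[0],:a.shape[1]]=a; o[:400,390:790]=b
cv2.imwrite("pics/c6.png",o)
```

```text
8.9 [ 0.5019 -0.1649  0.0868] [-3.1407 -0.      3.0764] [ 0.74 -3.68 -3.48] [-0.661 -0.045 -0.105]
```

View pics/c6.png

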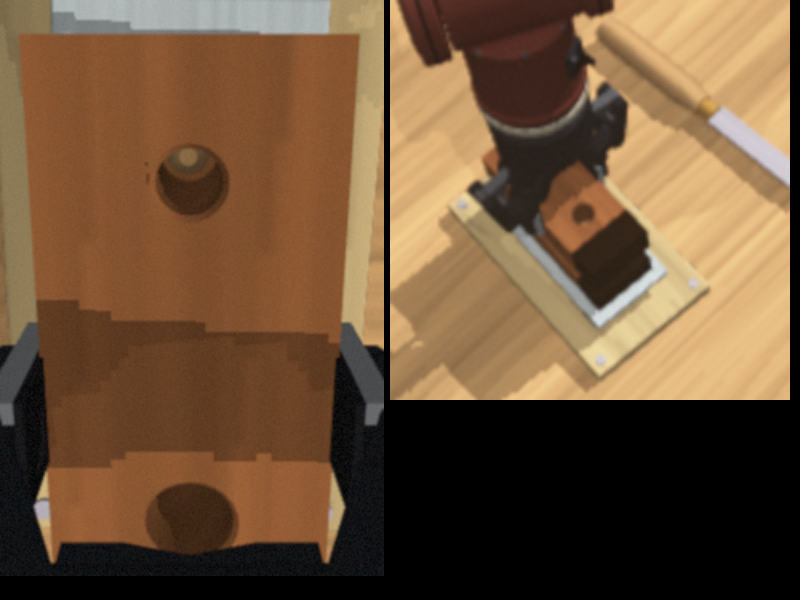

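The thin dowel shows in its hole at crop (189,157), a little left of the centre at 192. The side force of -3.7 N in y agrees, so I'll shift 1 mm to -y.

drive_tool --pt "0 -0.001 0 0 0 0 0.045" --pt "0 0 0 0 0 0 0.045" --pt "0 0 0 0 0 0 0.045"

```text
clock: 9.3
eef_pos: [0.5019, -0.1651, 0.0874]
tool_rot: [3.141, -0.0, 3.077]
wrist_force: [-0.3, -0.6, -2.5]
width: 0.643
```

Run:
```python
from h import *
for i in range(1):
    s=env.state(); print(s["clock"],np.round(s["eef_pos"],4),np.round(s["tool_rot"],4),np.round(s["wrist_force"],2),np.round(s["ft_torque"],3))
```

```text
9.3 [ 0.5019 -0.1651  0.0874] [ 3.1412e+00 -1.0000e-04  3.0766e+00] [-0.34 -0.61 -2.46] [-0.147  0.05  -0.035]
```

Side force is gone. Continuing down.

drive_tool --pt "0 0 0.004 0 0 0 0.045" --pt "0 0 0.004 0 0 0 0.045" --pt "0 0 0.003 0 0 0 0.045" --pt "0 0 0 0 0 0 0.045"

```text
clock: 9.7
eef_pos: [0.5016, -0.1652, 0.0756]
tool_rot: [3.141, -0.001, 3.077]
wrist_force: [0.2, -1.6, -2.6]
width: 0.64
```

Run:
```python
from h import *
s=env.state(); print(s["clock"],np.round(s["eef_pos"],4),np.round(s["tool_rot"],4),np.round(s["wrist_force"],2),np.round(s["ft_torque"],3))
```

```text
9.7 [ 0.5016 -0.1652  0.0756] [ 3.1414e+00 -7.0000e-04  3.0766e+00] [ 0.18 -1.64 -2.6 ] [-0.181 -0.028 -0.03 ]
```

drive_tool --pt "0 -0.0004 0.003 0 0 0 0.045" --pt "0 0 0.003 0 0 0 0.045" --pt "0 0 0.003 0 0 0 0.045" --pt "0 0 0 0 0 0 0.045" --pt "0 0 0 0 0 0 0.045"

```text
clock: 10.2
eef_pos: [0.5018, -0.1656, 0.0676]
tool_rot: [3.141, -0.0, 3.077]
wrist_force: [-2.2, 1.5, 3.4]
width: 0.642
```

Run:
```python
from h import *
s=env.state(); print(s["clock"],np.round(s["eef_pos"],4),np.round(s["tool_rot"],4),np.round(s["wrist_force"],2),np.round(s["ft_torque"],3))
```

```text
10.2 [ 0.5018 -0.1656  0.0676] [ 3.1414e+00 -2.0000e-04  3.0766e+00] [-2.19  1.51  3.41] [0.258 0.308 0.083]
```

drive_tool --pt "0.0006 0.0003 0.001 0 0 0 0.045" --pt "0 0 0.003 0 0 0 0.045" --pt "0 0 0.002 0 0 0 0.045" --pt "0 0 0 0 0 0 0.045" --pt "0 0 0 0 0 0 0.045"

```text
clock: 10.7
eef_pos: [0.5019, -0.1656, 0.0622]
tool_rot: [-3.141, 0.001, 3.077]
wrist_force: [-1.5, -0.1, 8.5]
width: 0.641
```

Run:
```python
from h import *
s=env.state(); print(s["clock"],np.round(s["eef_pos"],4),np.round(s["tool_rot"],4),np.round(s["wrist_force"],2),np.round(s["ft_torque"],3))
```

```text
10.7 [ 0.5019 -0.1656  0.0622] [-3.1411e+00  1.3000e-03  3.0767e+00] [-1.54 -0.06  8.5 ] [0.399 0.346 0.059]
```

drive_tool --pt "0.0003 0 0.001 0 0 0 0.045" --pt "0 0 0.001 0 0 0 0.045" --pt "0 0 0.001 0 0 0 0.045" --pt "0 0 0 0 0 0 0.045"

```text
clock: 11.1
eef_pos: [0.5019, -0.1656, 0.0595]
tool_rot: [-3.141, 0.002, 3.077]
wrist_force: [-2.2, 2.2, 10.4]
width: 0.638
```

drive_tool --pt "0 0 0.001 0 0 0 0.045" --pt "0 0 0 0 0 0 0.045" --pt "0 0 0 0 0 0 0.045"

```text
clock: 11.4
eef_pos: [0.5019, -0.1656, 0.0594]
tool_rot: [-3.141, 0.002, 3.077]
wrist_force: [-5.2, 1.3, 16.6]
width: 0.642
```

Run:
```python
from h import *
s=env.state(); print(s["clock"],np.round(s["eef_pos"],4),np.round(s["tool_rot"],4),np.round(s["wrist_force"],2),np.round(s["ft_torque"],3))
c=save("wrist","w7"); t=save("scene","s7")
a=c["pixels"][50:450,200:440,::-1]; b=t["pixels"][220:330,200:310,::-1]
a=cv2.resize(a,None,fx=1.5,fy=1.5); b=cv2.resize(b,(430,430),interpolation=cv2.INTER_CUBIC)
o=np.zeros((600,800,3),np.uint8); o[:a.shape[0],:a.shape[1]]=a; o[:430,365:795]=b
cv2.imwrite("pics/c7.png",o)
```

```text
11.4 [ 0.5019 -0.1656  0.0594] [-3.1412e+00  1.7000e-03  3.0766e+00] [-5.2   1.29 16.61] [0.837 0.915 0.065]
```

View pics/c7.png

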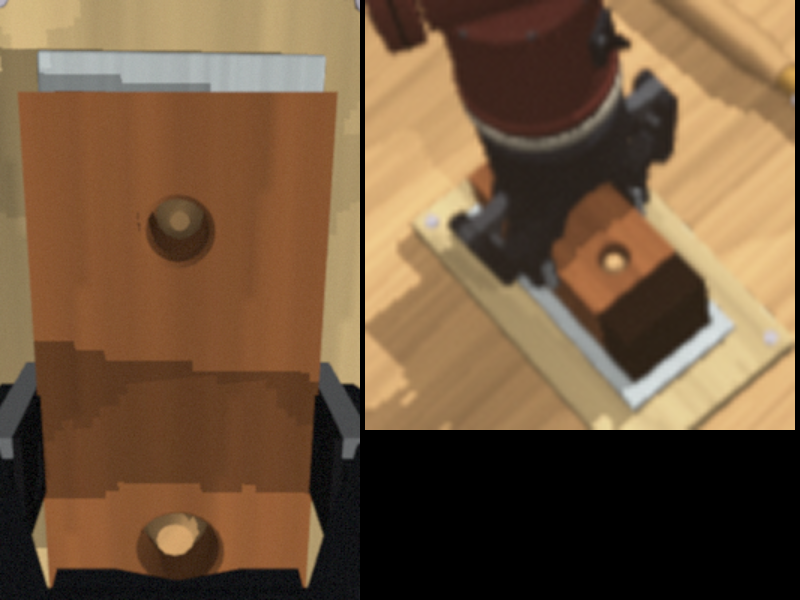

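Pressing 1 mm further raised the force from 10.4 to 16.6 N with no motion. TCP z of 0.0594 puts the underside at 0.052, so the bed is on its stops. Both dowels show in their holes (crop 179,220 and 175,540), and the scene view at right shows no gap. I'll relieve the -5 N side load slightly and check that it rests.

drive_tool --pt "0.0005 0 0.0003 0 0 0 0.045" --pt "0 0 0 0 0 0 0.045" --pt "0 0 0 0 0 0 0.045" --pt "0 0 0 0 0 0 0.045" --pt "0 0 0 0 0 0 0.045"

```text
clock: 12.0
eef_pos: [0.5019, -0.1657, 0.0594]
tool_rot: [-3.141, 0.003, 3.077]
wrist_force: [-4.0, 2.7, 16.4]
width: 0.642
```

Run:
```python
from h import *
s=env.state(); print(s["clock"],np.round(s["eef_pos"],4),np.round(s["tool_rot"],4),np.round(s["wrist_force"],2),np.round(s["ft_torque"],3),np.abs(s["joint_velocities"]).max())
save("top","t8"); t=dict(np.load("pics/t8.npz"))
c=dict(np.load("pics/s7.npz"))
# overlay expected closed-on-stops block outline in scene view
im=c["pixels"][:,:,::-1].copy(); im=cv2.resize(im,None,fx=4,fy=4,interpolation=cv2.INTER_CUBIC)
P=(proj(c,block(.502,-.164,.052,-.066))+.5)*4-.5
for i,j in[(4,5),(4,6),(5,7),(6,7),(2,3),(2,6),(3,7),(0,2)]: cv2.line(im,tuple(int(v) for v in P[i]),tuple(int(v) for v in P[j]),(0,255,0),1)
cv2.imwrite("pics/o8.png",im[850:1400,780:1300])
for l in["mallet","chisel","glue","sanding_block"]:
    print(l, [back(t,r["extent"][:2],.02).round(3) for r in env.trace(l,"top")[:1]])
```

```text
12.0 [ 0.5019 -0.1657  0.0594] [-3.1411e+00  2.8000e-03  3.0766e+00] [-4.01  2.73 16.41] [0.916 0.781 0.014] 0.0015745132679186866
mallet [array([ 0.552, -0.444,  0.02 ])]
chisel [array([0.477, 0.006, 0.02 ])]
glue [array([0.717, 0.013, 0.02 ])]
sanding_block [array([ 0.556, -0.444,  0.02 ])]
```

View pics/o8.png

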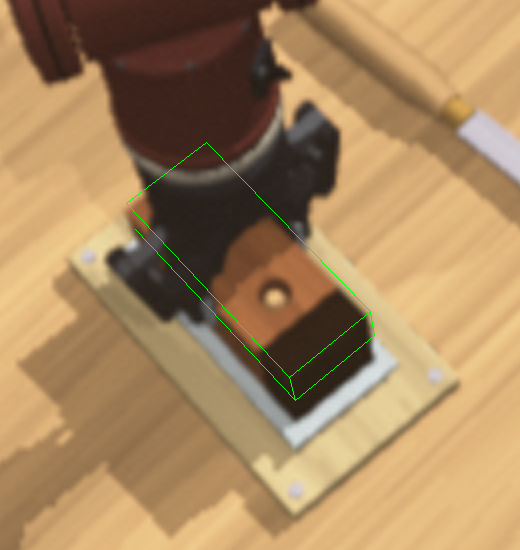

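The pair is closed, on the stops and at rest. The trace for the sanding block landed on the mallet this time, a false detection, and the arm never went near the block. Handing in.

Run:
```python
from cell import env
print(env.sign_off()); s=env.state(); print(s["clock"],s["eef_pos"],s["wrist_force"],s["width"])
```

```text
the job is handed in; nothing more can be done
None
the job is handed in; nothing more can be done
```

The brown upper half is on both dowels, dark ends together. I handed the job in at about 12 s with the gripper still holding the pair down on the stops.

**Last checks:**
- **Bed on its stops:** the TCP height puts the joint at about 52 mm. The last 1.3 mm of commanded push raised the force from about 10 to 16.4 N without any further motion.
- **Fit:** both dowels show in their holes, no gap is visible in the scene view, the tool is level to about 3 mrad, and the arm is at rest.
- **Tools left alone:** the mallet, chisel and glue bottle measured within about 6 mm of where they started, which is about the accuracy of the detection.

**Checks that failed or disagreed:**
- **Side load:** about 4–5 N remained at the wrist. A small correction reduced it only partly.
- **Sanding block:** the last detection found the mallet instead, so I did not re-measure its position. The arm never went near it.
- **Scene overlay:** the drawn outline of the closed block matched the picture only roughly. I relied on the wrist camera and the forces instead.

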